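# Gauge two cord connectors on pins and sort them

## Task

Check the cord entry of the two black connectors that lie in the channels of the pin gauge: push each one slowly along its channel, as far onto its pin as it will go without forcing it, and leave it there until both have been tried. Then draw both back off the gauge and lay them inside the trays, flat on the tray floor: a connector that went fully home against the block goes in the green tray, one that stopped at the nose of its pin goes in the red tray. Leave the other things on the bench where they are.

Things in the scene. Friction and masses are not known exactly. Their poses are not given: they have to be found in the camera images.
- gauge: Fixed two-station pin gauge: aluminium base plate 250 x 180 x 12 mm (x -140 to +110 mm), blue end block 74 mm high at its far end (x +85 to +110), two level steel pins, 25 mm diameter and 50 mm long with a 1.5 mm chamfer, standing out of the block towards the robot at y = +55 and -55, axes 36 mm above the table. Origin on the midline at table height; +x away from the robot along the pins, z up.
- left_shoulder (a point): Root centre of the gauge's left pin, on the pin's axis in the block's face (x = +85, y = +55 mm in the gauge's frame): here the mouth of a fitting connector comes to rest. Axes as gauge.
- left_nose (a point): Centre of the free end of the left pin, 50 mm in front (-x) of its shoulder.
- left_channel (a point): Centre of the floor of the left channel at its open end near the robot (x = -115, y = +55 mm, 12 mm above the table). The straight channel leads along +x to the pin: two white side rails 51 mm apart inside, 10 mm thick, 16 mm high above the floor, from here to x = +30 mm.
- right_shoulder (a point): Root centre of the gauge's right pin, on the pin's axis in the block's face (x = +85, y = -55 mm in the gauge's frame): here the mouth of a fitting connector comes to rest. Axes as gauge.
- right_nose (a point): Centre of the free end of the right pin, 50 mm in front (-x) of its shoulder.
- right_channel (a point): Centre of the floor of the right channel at its open end near the robot (x = -115, y = -55 mm, 12 mm above the table). The straight channel leads along +x to the pin: two white side rails 51 mm apart inside, 10 mm thick, 16 mm high above the floor, from here to x = +30 mm.
- guard_edge (a point): Middle of the near lower edge of the fixed clear guard over both pins (x = +37 mm in the gauge's frame, underside 74 mm and top 79 mm above the table, 180 mm wide, from here back to the block; legs at y = +/-87 mm). Connectors go on and off the pins only lengthwise beneath it. One that is fully home sticks out 52 mm from under it.
- connector_1: Black octagonal cord connector, 48 mm across flats, 100 mm long, 0.14-0.26 kg, lying on a flat in either channel. Origin mid-axis; +x to its grey cord-entry end (bore mouth), towards the pin; -x to its closed white face, towards the robot. Its bore is sound (29 mm: slides over the pin to the block) or undersize (stops at the pin's nose, 50 mm short); alike outside.
- connector_1_mouth (a point): Centre of its grey cord-entry end (the bore's mouth), 50 mm from the origin along +x.
- connector_1_face (a point): Centre of its flat white contact face, 50 mm from the origin along -x.
- connector_2: Black octagonal cord connector, 48 mm across flats, 100 mm long, 0.14-0.26 kg, lying on a flat in either channel. Origin mid-axis; +x to its grey cord-entry end (bore mouth), towards the pin; -x to its closed white face, towards the robot. Its bore is sound (29 mm: slides over the pin to the block) or undersize (stops at the pin's nose, 50 mm short); alike outside.
- connector_2_mouth (a point): Centre of its grey cord-entry end (the bore's mouth), 50 mm from the origin along +x.
- connector_2_face (a point): Centre of its flat white contact face, 50 mm from the origin along -x.
- green_tray: Green plastic tray for sound connectors, fixed, 200 x 160 mm outside (long side along its x), 40 mm high, wall and floor about 4 mm, open on top. Origin at the centre of its underside, on the table. The two trays stand left and right of the gauge and may be exchanged.
- red_tray: Red plastic tray for undersize connectors, fixed, 200 x 160 mm outside (long side along its x), 40 mm high, wall and floor about 4 mm, open on top. Origin at the centre of its underside, on the table. The two trays stand left and right of the gauge and may be exchanged.
- plug: Bystander: black octagonal plug body with white end and brass prongs, 48 mm across, about 105 mm long, lying; origin on its axis. Not to be moved.
- screwdriver: Bystander: screwdriver, 200 mm, lying; origin near its middle. Not to be moved.
- wrench: Bystander: steel wrench, 190 mm, lying. Not to be moved.
- cleaner: Bystander: yellow spray can with red cap, 60 mm wide, 170 mm tall, standing. Not to be moved.
- carton: Bystander: small cardboard carton 90 x 120 x 70 mm. Not to be moved.
- jar: Bystander: amber jar with blue cap, 64 mm wide, 80 mm tall, standing. Not to be moved.
Things that resemble listed ones, but are neither listed nor needed, are in the scene too. What is shaped like the connector_2 but purple or turquoise is not meant.

How it is judged (in metres and radians):
On the way:
1. both have been tried and stand on the gauge: the sound one with its mouth within 5 mm of a shoulder, the undersize one with its mouth within 6 mm of a nose ((distance between connector_1_mouth and left_shoulder below 0.005 m or distance between connector_1_mouth and right_shoulder below 0.005 m) and (distance between connector_2_mouth and left_nose below 0.006 m or distance between connector_2_mouth and right_nose below 0.006 m)), for 0.2 s.
At the end, for the whole second after the job is handed in: The connector that fits its pin lies in the green tray and the one that does not lies in the red tray: the centres of both its ends are inside the tray's walls and below its rim (40 mm above the tray's underside), and it is at rest (below 0.02 m/s) (x of connector_1_mouth in the frame of green_tray between -0.098 and 0.098 m and y of connector_1_mouth in the frame of green_tray between -0.078 and 0.078 m and z of each of connector_1_mouth, connector_1_face in the frame of green_tray below 0.04 m and x of connector_1_face in the frame of green_tray between -0.098 and 0.098 m and y of connector_1_face in the frame of green_tray between -0.078 and 0.078 m and linear speed of each of connector_1, connector_2 below 0.02 m/s and x of connector_2_mouth in the frame of red_tray between -0.098 and 0.098 m and y of connector_2_mouth in the frame of red_tray between -0.078 and 0.078 m and z of each of connector_2_mouth, connector_2_face in the frame of red_tray below 0.04 m and x of connector_2_face in the frame of red_tray between -0.098 and 0.098 m and y of connector_2_face in the frame of red_tray between -0.078 and 0.078 m); the robot touches nothing.
It fails at once if a connector is forced: more than 120 N between it and the gauge (contact force between any of connector_1, connector_2 and gauge above 120 N).
It fails at once if a bystander (plug, screwdriver, wrench, spray can, carton, jar) is moved more than 30 mm (distance of any of plug, screwdriver, wrench, cleaner, carton, jar from where it was at the start of the episode above 0.03 m).
It also fails if it takes over 64 s, if anything falls off the work surface, if the arm or the gripper's body presses on something with over 40 N, if the wrist force passes 120 N, or if a joint passes its speed limit or range.

## Robot

A 6-joint arm with a two-finger parallel gripper is mounted at the origin on the work surface. World frame = base frame: x ahead of the robot, y to its left, z up, the work surface at z = 0. Lengths are in mm, angles in degrees, forces in N, time in s.
With the tool pointing down it reaches from about 300 to 850 mm from the base axis. Payload 4.2 kg.
Tool frame: the origin (TCP) lies midway between the tips of the shut fingers; the grasp point (between the pads) lies 19 mm behind it; z points along the fingers, y is the line along which they close (so a half turn about z gives the same grasp; the last joint's range is limited). The gripper opens to 91 mm and grips with 3 to 60 N. Pads are 32 mm wide; open, the fingers measure 118 mm over their backs; the gripper's body (76 mm by 178 mm) begins 60 mm behind the grasp point.
Start: joints at [-72.078, 18.312, 89.639, -0, 72.044, -1.146], TCP at [187.851, -543.466, 213.976] pointing down, gripper open.
Joint ranges: [-177.97, 177.97], [-48.28, 115.42], [12.27, 149.76], [-77.06, 257.06], [2.81, 150.46], [-146.56, 146.56]. Speed limits (degrees/s): [147.25, 147.25, 180, 180, 180, 180].

## Interface

Orientations are given as [roll, pitch, yaw] about the fixed x, y, z axes, in that order (R = Rz(yaw) Ry(pitch) Rx(roll)).
In Python, from workcell import state, grab_frame, camera_model, workorder gives the robot as it stands.
- The arm moves only by the tool carry_out, never from a script. Its argument "commands" is a list of rows, each a list of 7 numbers: the turn, a rotation vector about the tool's x, y, z in degrees, then the shift along the tool's x, y, z in mm, then the opening, from -1 (shut) to 1 (fully open). In form: [[ax, ay, az, dx, dy, dz, hand], ...]. A call has 1 to 20 rows; each row is the pose to reach, as a shift and turn from the pose commanded when the call began, along the tool's axes at that moment; what a row does not reach only later rows make up. A row lasts 1/10 s, in which the tool goes at most 50 mm and 8.59 degrees, less where a joint would pass 70% of its speed; a pose out of reach is approached as far as the arm can. A call with a gripper value outside its range is refused whole. The fingers move at their own pace and stop on an object; "force" is the grip in N (left out, the last holds). Time passes only in rows, so rows that repeat a pose let the fingers close. It gives the time, the measured TCP pose, the force, the opening and the grip force at its end, in the units of the state.
- state(): the state, without advancing time (a new reading comes with each control period).
- grab_frame(name): name is "side" or "top"; returns the picture (400x640x3 uint8, red, green, blue); there is no depth.
- camera_model(name): a dict with "fx", "fy", "cx", "cy" (pixels), "dist" ([k1, k2, p1, p2, k3] as OpenCV has them; the pictures are not rectified), "origin" and "rotation" of the camera in the world. Camera axes: x right, y up, looking along -z (the intrinsics and any distortion apply to the point x, -y, -z); pixel columns grow to the right and rows downward; lengths in mm; the calibration is good to about 2 mm. A picture is of the moment at which its call begins. camera_model takes no time and is no camera call.
- workorder.job_done(): hands the job in; it is judged then, once.
The state is a dict: "time_s": time; "qpos": joint angles; "qvel": joint speeds; "effort": joint torques, N m; "ee_pos": TCP position; "ee_rot": TCP orientation; "force": force on the tool from outside, world axes, zero at the start; "torque": the same for the moment, N m; "gripper_width": finger opening in mm; "gripper_force": force on a finger pad.
Only numpy, scipy, OpenCV 4.12 (cv2) and the standard library are available. Lean on these libraries where they do the work, as an engineer would, in place of code of your own. Each camera call takes 0.05 s, during which the arm holds its last target. There are 200 camera calls.

## Working session

There is one attempt and no reset: what is moved stays moved. The work goes in short steps, Python scripts to look and compute and a tool call to move; the robot and the scene stay as the last step left them, time stands still between calls to the robot, and variables do not carry over. Pictures are saved under pics/ and viewed, at most 10 in all, crops included, and the job is handed in when it is done.

Besides the shell and the picture viewer there is one more tool, called after "Request:" as name([rows], argument=value, ...), one row to a line, values as JSON. carry_out: Moves the arm, as the interface text tells. Its arguments: {"type":"object","properties":{"commands":{"type":"array"},"force":{"type":"number"}},"required":["commands"]}

```bash
mkdir -p pics; cat > h.py <<'E'
import numpy as np, cv2
from workcell import state, grab_frame, camera_model, workorder
def shot(n,f):
    im=grab_frame(n); cv2.imwrite('pics/'+f,cv2.cvtColor(im,cv2.COLOR_RGB2BGR)); return im
def K(m): return np.array([[m['fx'],0,m['cx']],[0,m['fy'],m['cy']],[0,0,1.]])
def pix2w(n,px,z):
    m=camera_model(n); u=cv2.undistortPoints(np.array(px,float).reshape(-1,1,2),K(m),np.array(m['dist'],float)).reshape(-1,2)
    R=np.array(m['rotation']); o=np.array(m['origin'])
    d=np.c_[u[:,0],-u[:,1],-np.ones(len(u))]@R.T
    z=np.broadcast_to(z,len(u))
    return o+d*((z-o[2])/d[:,2])[:,None]
def w2pix(n,P):
    m=camera_model(n); R=np.array(m['rotation']); o=np.array(m['origin'])
    c=(np.array(P,float).reshape(-1,3)-o)@R*[1,-1,-1]
    return cv2.projectPoints(c,np.zeros(3),np.zeros(3),K(m),np.array(m['dist'],float))[0].reshape(-1,2)
E
python3 - <<'E'
from h import *
for n in('top','side'):
    shot(n,n+'0.png'); m=camera_model(n); print(m['origin'],m['rotation'],m['fx'])
print(state())
E
```

```text
[ 305.99522365  -10.91474464 1248.00073103] [  8.88719413  -0.23274756 -89.56167973] 489.90731101933346
[-234.29058501  844.26675659 1102.39710415] [  47.83504657   -0.99986315 -138.17289507] 496.2593277654604
{'time_s': 0.1, 'qpos': array([-7.20778581e+01,  1.83469336e+01,  8.96981623e+01, -1.99780629e-03,
        7.20429967e+01, -1.14547142e+00]), 'qvel': array([ 1.72581695e-02,  1.25706964e-04, -1.34757452e-01,  2.07158397e-02,
        9.39614570e-04, -3.61203073e-03]), 'effort': array([ 9.93839640e-04, -4.13328552e+01, -2.32510632e+01,  7.31624337e-02,
        4.21946123e-02, -3.57622480e-05]), 'ee_pos': array([ 187.70293669, -543.03761446,  213.2233122 ]), 'ee_rot': array([-1.79911887e+02,  1.38110009e-04,  1.90682308e+01]), 'force': array([-0.46394271, -0.06788386,  0.52479442]), 'torque': array([-0.00772073,  0.04235596, -0.06352397]), 'gripper_force': 0.0, 'gripper_width': 91.3920065484103}
```

View pics/top0.png

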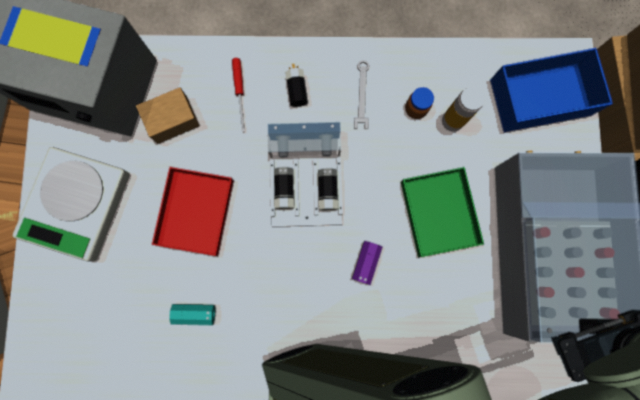

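View pics/side0.png

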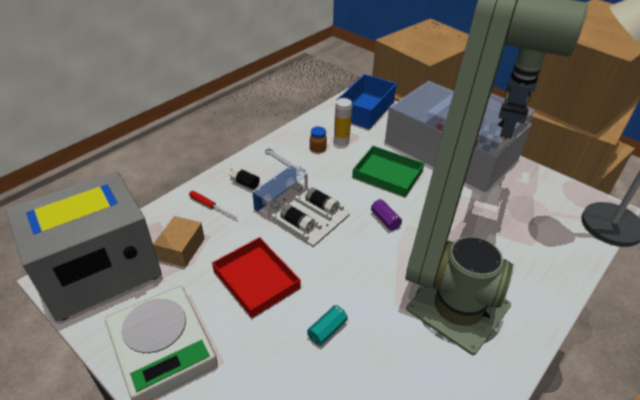

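The top view shows the gauge at about (268–343, 122–227) and the two connectors at about (284,187) and (328,187). The red tray is on the left around (193,211) and the green tray on the right around (442,211). Next I'll enlarge the gauge.

```bash
sed -i "s/R=np.array(m\['rotation'\])/R=Rot.from_euler('xyz',m['rotation'],degrees=True).as_matrix()/; 1a from scipy.spatial.transform import Rotation as Rot" h.py
python3 - <<'E'
from h import *
im=cv2.imread('pics/top0.png'); cv2.imwrite('pics/c1.png',cv2.resize(im[115:235,255:355],None,fx=5,fy=5,interpolation=cv2.INTER_CUBIC))
print(pix2w('top',[[306,175],[193,211],[442,211]],12).round(0))
print(w2pix('top',[[187,-543,213]]))
# tray corners rough
g=cv2.cvtColor(im,cv2.COLOR_BGR2HSV)
for n,lo,hi,x0,x1 in(('red',0,8,140,245),('green',50,75,395,490)):
    mk=((g[...,0]>=lo)&(g[...,0]<=hi)&(g[...,1]>120)).astype(np.uint8); mk[:, :x0]=0; mk[:,x1:]=0; mk[:150]=0; mk[265:]=0
    c=max(cv2.findContours(mk,0,1)[0],key=cv2.contourArea); b=cv2.boxPoints(cv2.minAreaRect(c))
    w=pix2w('top',b,40); print(n,b.round(1).tolist(),w.round(0).tolist(),w.mean(0))
E
```

```text
[[ 564.   17.   12.]
 [ 468.  303.   12.]
 [ 473. -330.   12.]]
[[576.85590729 338.26902087]]
red [[151.8000030517578, 243.89999389648438], [168.10000610351562, 164.60000610351562], [232.89999389648438, 178.0], [216.5, 257.29998779296875]] [[382.0, 393.0, 40.0], [582.0, 364.0, 40.0], [549.0, 200.0, 40.0], [351.0, 233.0, 40.0]] [465.97238082 297.5385018   40.        ]
green [[400.8999938964844, 180.39999389648438], [464.79998779296875, 165.6999969482422], [482.70001220703125, 243.1999969482422], [418.79998779296875, 258.0]] [[546.0, -222.0, 40.0], [585.0, -383.0, 40.0], [391.0, -420.0, 40.0], [353.0, -262.0, 40.0]] [ 468.88359678 -321.72574585   40.        ]
```

View pics/c1.png

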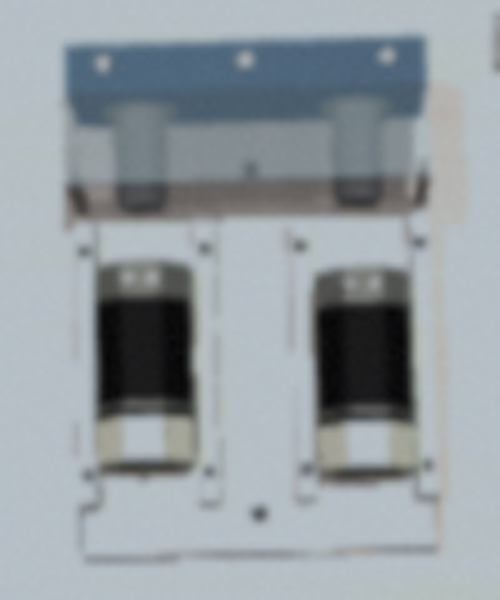

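```bash
cat > fit.py <<'E'
from h import *
from scipy.optimize import least_squares
obs=[(-140,90,12,84,560),(-140,-90,12,438,550),(110,90,74,66,45),(110,-90,74,426,38),(-115,80.5,12,100,506),(-115,29.5,12,200,503),(-115,-29.5,12,297,500),(-115,-80.5,12,415,497)]
obs=np.array(obs,float); P=obs[:,:3]; uv=(obs[:,3:]+.5)/5-.5+[255,115]
def T(q,P):
    P=np.array(P,float).reshape(-1,3)
    return P@Rot.from_euler('z',q[2],degrees=True).as_matrix().T+[q[0],q[1],0]
r=least_squares(lambda q:(w2pix('top',T(q,P))-uv).ravel(),[540,17,0],x_scale=[1,1,.1],loss='soft_l1')
q=r.x; print(q, r.fun.reshape(-1,2).round(1).tolist())
def towpix(n,P): return w2pix(n,T(q,P))
# ends of connectors: top-flat edges at z=60 (face end, mouth end), left/right sides at mid height
for k,(t,b) in {'L':((140,262),(146,470)),'R':((362,268),(366,477))}.items():
    w=pix2w('top',(np.array([t,b])+.5)/5-.5+[255,115],[60,40]); 
    g=(w-[q[0],q[1],0])@Rot.from_euler('z',q[2],degrees=True).as_matrix(); print(k,g.round(1).tolist())
E
python3 - <<'E'
from fit import *
im=cv2.imread('pics/side0.png'); c=cv2.resize(im[150:250,240:360],None,fx=5,fy=5,interpolation=cv2.INTER_CUBIC)
L=[(-140,90,12),(-140,-90,12),(110,-90,74),(110,90,74),(85,90,74),(85,-90,74),(-115,55,12),(-115,-55,12),(37,90,74),(37,-90,74),(35,55,36),(35,-55,36),(110,90,0)]
for p in towpix('side',L):
    x,y=((p-[240,150]+.5)*5-.5).round().astype(int); cv2.circle(c,(x,y),3,(0,255,0),1)
cv2.imwrite('pics/c2.png',c)
for nm,(cx,cy) in dict(red=(466,297.5),green=(469,-322)).items(): print(nm)
E
```

```text
[574.35637942  19.60400374   1.87549666] [[-0.6, -0.6], [-0.3, -0.3], [-0.3, -0.4], [0.1, -0.6], [-0.1, 0.3], [-0.0, 0.4], [3.8, 0.5], [0.2, 0.6]]
L [[1.2, 55.0, 60.0], [-100.2, 54.8, 40.0]]
R [[-4.5, -55.0, 60.0], [-106.4, -54.6, 40.0]]
red
green
```

View pics/c2.png

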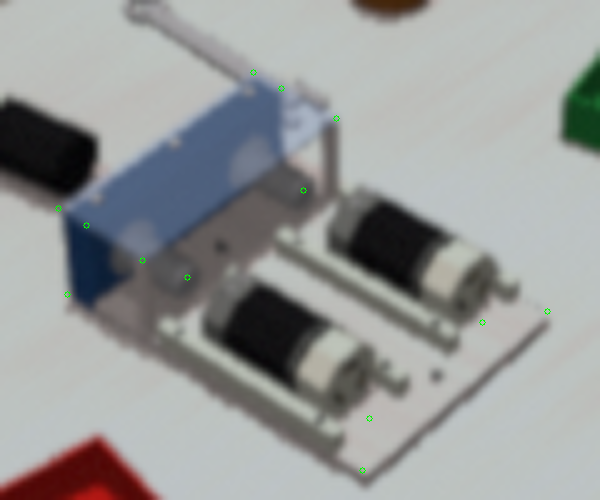

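The predicted points line up with the side view to about 2 mm: the left nose at crop (187,277) and the right nose at (303,190). The gauge sits at (574, 20) with yaw 1.9°. Now I'll work out the move to behind the right connector.

```bash
sed -i 's/^q=r.x; print.*/q=r.x/; /^for k,/,$d' fit.py; cat >> fit.py <<'E'
def delta(w,yaw,base=None):
    s=state(); p=np.array(base) if base is not None else s['ee_pos']
    R=Rot.from_euler('xyz',s['ee_rot'],degrees=True); Rt=Rot.from_euler('xyz',[180,0,yaw],degrees=True)
    print('rot',(R.inv()*Rt).as_rotvec(degrees=True).round(1),'shift',R.inv().apply(np.array(w)-p).round(1))
def gp():
    s=state(); return Rot.from_euler('z',-q[2],degrees=True).apply(s['ee_pos']-[q[0],q[1],0]).round(1)
E
python3 - <<'E'
from fit import *
delta([*T(q,[-145,-55,0])[0,:2],150],q[2],[187.851,-543.466,213.976])
E
```

```text
rot [-0.1  0.  17.2] shift [ 394.5 -396.1   64.6]
```

Request:
carry_out([
  [0,0,8,35,-35,0,-1],
  [0,0,16,70,-70,0,-1],
  [0,0,17.2,105,-105,0,-1],
  [0,0,17.2,140,-140,5,-1],
  [0,0,17.2,175,-175,10,-1],
  [0,0,17.2,210,-210,15,-1],
  [0,0,17.2,245,-245,20,-1],
  [0,0,17.2,280,-280,30,-1],
  [0,0,17.2,315,-315,40,-1],
  [0,0,17.2,350,-350,50,-1],
  [0,0,17.2,380,-382,60,-1],
  [0,0,17.2,394.5,-396.1,64.6,-1],
  [0,0,17.2,394.5,-396.1,64.6,-1],
  [0,0,17.2,394.5,-396.1,64.6,-1],
  [0,0,17.2,394.5,-396.1,64.6,-1],
  [0,0,17.2,394.5,-396.1,64.6,-1],
])

```text
time_s: 1.7
ee_pos: [431.0, -41.3, 149.6]
ee_rot: [180.0, -0.0, 1.8]
force: [-0.2, 0.5, -0.2]
gripper_width: 0.5
gripper_force: 0.0
```

```bash
python3 - <<'E'
from fit import *
print(state()['time_s'],gp(),state()['ee_rot']); delta([*T(q,[-145,-55,0])[0,:2],33],q[2])
E
```

```text
1.7 [-145.3  -56.2  149.6] [ 1.79979828e+02 -2.20493984e-02  1.75813056e+00]
rot [ 0.  -0.  -0.1] shift [  0.2  -1.2 116.6]
```

Request:
carry_out([
  [0,0,0,0,-1.2,40,-1],
  [0,0,0,0,-1.2,80,-1],
  [0,0,0,0,-1.2,116,-1],
  [0,0,0,0,-1.2,116,-1],
  [0,0,0,3,-1.2,116,-1],
  [0,0,0,6,-1.2,116,-1],
  [0,0,0,9,-1.2,116,-1],
  [0,0,0,12,-1.2,116,-1],
  [0,0,0,15,-1.2,116,-1],
  [0,0,0,18,-1.2,116,-1],
  [0,0,0,21,-1.2,116,-1],
  [0,0,0,24,-1.2,116,-1],
  [0,0,0,27,-1.2,116,-1],
  [0,0,0,30,-1.2,116,-1],
  [0,0,0,33,-1.2,116,-1],
  [0,0,0,36,-1.2,116,-1],
  [0,0,0,39,-1.2,116,-1],
  [0,0,0,42,-1.2,116,-1],
  [0,0,0,45,-1.2,116,-1],
  [0,0,0,48,-1.2,116,-1],
])

```text
time_s: 3.7
ee_pos: [479.5, -37.5, 33.3]
ee_rot: [180.0, 0.0, 1.9]
force: [-0.8, 0.2, -1.0]
gripper_width: 0.7
gripper_force: 0.5
```

```bash
python3 - <<'E'
from fit import *
print(gp(),state()['force'])
im=shot('top','t1.png'); cv2.imwrite('pics/c3.png',cv2.cvtColor(cv2.resize(im[115:235,255:355],None,fx=5,fy=5,interpolation=cv2.INTER_CUBIC),cv2.COLOR_RGB2BGR))
im=shot('side','s1.png'); cv2.imwrite('pics/c4.png',cv2.cvtColor(cv2.resize(im[150:250,240:360],None,fx=5,fy=5,interpolation=cv2.INTER_CUBIC),cv2.COLOR_RGB2BGR))
E
```

```text
[-96.7 -53.9  33.3] [-0.83363494  0.20771467 -0.9977761 ]
```

View pics/c4.png

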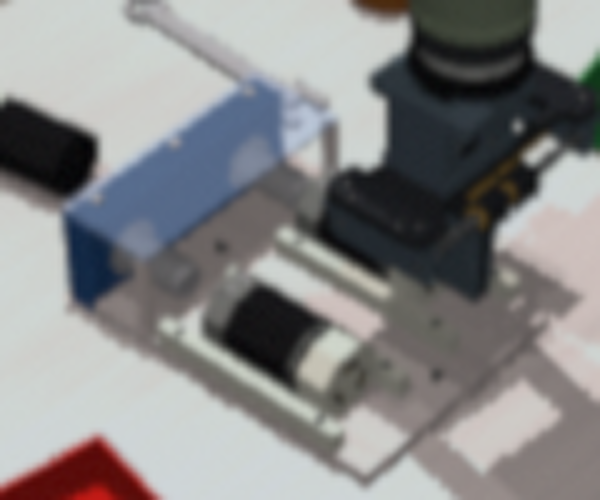

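Request:
carry_out([
  [0,0,0,1,0,0,-1],
  [0,0,0,2,0,0,-1],
  [0,0,0,3,0,0,-1],
  [0,0,0,4,0,0,-1],
  [0,0,0,5,0,0,-1],
  [0,0,0,6,0,0,-1],
  [0,0,0,7,0,0,-1],
  [0,0,0,8,0,0,-1],
  [0,0,0,9,0,0,-1],
  [0,0,0,10,0,0,-1],
])

```text
time_s: 4.8
ee_pos: [489.3, -37.1, 33.3]
ee_rot: [180.0, 0.0, 1.9]
force: [-2.7, -0.4, 1.9]
gripper_width: 0.1
gripper_force: 1.3
```

Request:
carry_out([
  [0,0,0,1,0,0,-1],
  [0,0,0,2,0,0,-1],
  [0,0,0,3,0,0,-1],
])

```text
time_s: 5.1
ee_pos: [491.7, -37.1, 33.3]
ee_rot: [180.0, 0.1, 1.9]
force: [-5.2, -0.8, 3.9]
gripper_width: 0.3
gripper_force: 2.6
```

Request:
carry_out([
  [0,0,0,1,0,0,-1],
  [0,0,0,2,0,0,-1],
  [0,0,0,3,0,0,-1],
])

```text
time_s: 5.4
ee_pos: [491.7, -36.9, 32.9]
ee_rot: [-180.0, 0.4, 1.9]
force: [-10.7, 0.0, 7.2]
gripper_width: 0.4
gripper_force: 5.4
```

Request:
carry_out([
  [0,0,0,1,0,0,-1],
  [0,0,0,2,0,0,-1],
  [0,0,0,3,0,0,-1],
  [0,0,0,3,0,0,-1],
])

```text
time_s: 5.8
ee_pos: [491.6, -36.9, 32.7]
ee_rot: [-180.0, 0.8, 1.9]
force: [-15.4, -2.1, 11.6]
gripper_width: 0.3
gripper_force: 7.7
```

```bash
python3 - <<'E'
from fit import *
print(gp(),state()['force'])
E
```

```text
[-84.5 -53.7  32.7] [-15.40310385  -2.05290711  11.55263558]
```

Request:
carry_out([
  [0,0,0,-15,0,0,-1],
  [0,0,0,-40,0,0,-1],
  [0,0,0,-60,0,0,-1],
  [0,0,0,-62,0,-35,-1],
  [0,0,0,-62,-20,-60,-1],
  [0,0,0,-62,-60,-60,-1],
  [0,0,0,-62,-100,-60,-1],
  [0,0,0,-62,-109,-60,-1],
  [0,0,0,-62,-109,-60,-1],
  [0,0,0,-62,-109,-60,-1],
])

```text
time_s: 6.8
ee_pos: [433.2, 69.6, 93.2]
ee_rot: [180.0, -0.0, 1.9]
force: [-0.4, 0.2, 0.0]
gripper_width: 0.4
gripper_force: 0.0
```

```bash
python3 - <<'E'
from fit import *
print(gp(),state()['force'],state()['ee_rot'])
a=shot('top','t2.png')[115:235,255:355]; b=shot('side','s2.png')[150:250,240:360]
f=lambda i:cv2.resize(i,(400,480 if i is a else 333),interpolation=cv2.INTER_CUBIC)
A,B=f(a),f(b); B=np.vstack([B,np.zeros((147,400,3),np.uint8)])
cv2.imwrite('pics/c5.png',cv2.cvtColor(np.hstack([A,B]),cv2.COLOR_RGB2BGR))
E
```

```text
[-139.5   54.6   93.2] [-0.40910687  0.23939745  0.01990018] [ 1.79973991e+02 -3.83012624e-02  1.89323261e+00]
```

View pics/c5.png

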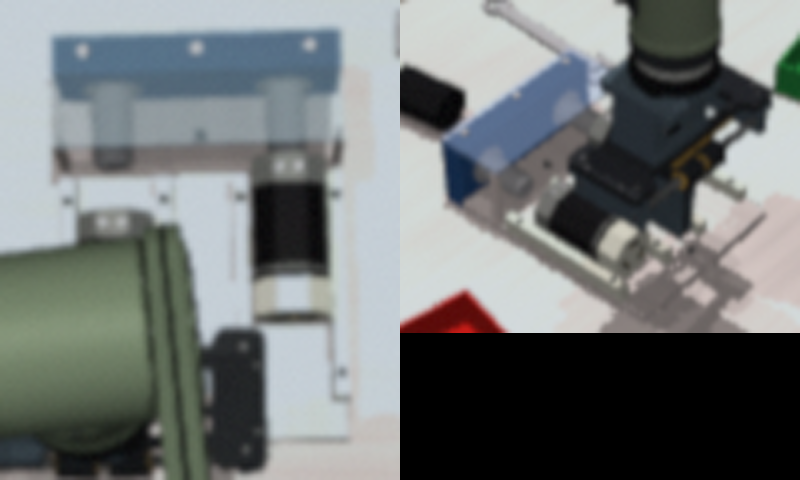

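Top crop: the right connector's mouth is at about (287,155) and its face at about (290,322), so it stopped at the pin's nose. I'll check that figure while pushing the left one.

```bash
python3 - <<'E'
from fit import *
px=(np.array([(287,155),(290,322)])+.5)/4-.5+[255,115]
w=pix2w('top',px,[58,40]); print((w-[q[0],q[1],0])@Rot.from_euler('z',q[2],degrees=True).as_matrix())
E
```

```text
[[ 33.76366974 -54.54274706  58.        ]
 [-68.86229616 -53.95281102  40.        ]]
```

Request:
carry_out([
  [0,0,0,0,0,30,-1],
  [0,0,0,0,0,60,-1],
  [0,0,0,0,0,60,-1],
  [0,0,0,3,0,60,-1],
  [0,0,0,6,0,60,-1],
  [0,0,0,9,0,60,-1],
  [0,0,0,12,0,60,-1],
  [0,0,0,15,0,60,-1],
  [0,0,0,18,0,60,-1],
  [0,0,0,21,0,60,-1],
  [0,0,0,24,0,60,-1],
  [0,0,0,27,0,60,-1],
  [0,0,0,30,0,60,-1],
  [0,0,0,33,0,60,-1],
  [0,0,0,36,0,60,-1],
  [0,0,0,39,0,60,-1],
  [0,0,0,42,0,60,-1],
  [0,0,0,45,0,60,-1],
  [0,0,0,48,0,60,-1],
])

```text
time_s: 8.8
ee_pos: [480.9, 71.6, 33.3]
ee_rot: [180.0, -0.0, 1.9]
force: [-1.5, 0.1, -1.3]
gripper_width: -0.0
gripper_force: 0.3
```

Request:
carry_out([
  [0,0,0,1,0,0,-1],
  [0,0,0,2,0,0,-1],
  [0,0,0,3,0,0,-1],
  [0,0,0,4,0,0,-1],
  [0,0,0,5,0,0,-1],
  [0,0,0,6,0,0,-1],
  [0,0,0,7,0,0,-1],
  [0,0,0,8,0,0,-1],
  [0,0,0,9,0,0,-1],
  [0,0,0,10,0,0,-1],
  [0,0,0,11,0,0,-1],
  [0,0,0,12,0,0,-1],
])

```text
time_s: 10.0
ee_pos: [492.7, 72.0, 33.3]
ee_rot: [180.0, 0.0, 1.9]
force: [-1.1, 0.6, 0.8]
gripper_width: 0.5
gripper_force: 0.9
```

Request:
carry_out([
  [0,0,0,1,0,0,-1],
  [0,0,0,2,0,0,-1],
  [0,0,0,3,0,0,-1],
  [0,0,0,4,0,0,-1],
  [0,0,0,5,0,0,-1],
  [0,0,0,6,0,0,-1],
  [0,0,0,7,0,0,-1],
  [0,0,0,8,0,0,-1],
])

```text
time_s: 10.8
ee_pos: [500.8, 72.3, 33.3]
ee_rot: [180.0, -0.0, 1.9]
force: [-2.4, 0.3, 1.2]
gripper_width: 0.7
gripper_force: 0.9
```

Request:
carry_out([
  [0,0,0,2,0,0,-1],
  [0,0,0,4,0,0,-1],
  [0,0,0,6,0,0,-1],
  [0,0,0,8,0,0,-1],
  [0,0,0,10,0,0,-1],
  [0,0,0,12,0,0,-1],
  [0,0,0,14,0,0,-1],
  [0,0,0,16,0,0,-1],
  [0,0,0,18,0,0,-1],
  [0,0,0,20,0,0,-1],
  [0,0,0,22,0,0,-1],
  [0,0,0,24,0,0,-1],
  [0,0,0,26,0,0,-1],
  [0,0,0,28,0,0,-1],
  [0,0,0,30,0,0,-1],
])

```text
time_s: 12.3
ee_pos: [530.9, 73.3, 33.3]
ee_rot: [180.0, -0.0, 1.9]
force: [-0.9, 0.1, -0.4]
gripper_width: 0.3
gripper_force: 0.3
```

Request:
carry_out([
  [0,0,0,1,0,0,-1],
  [0,0,0,2,0,0,-1],
  [0,0,0,3,0,0,-1],
  [0,0,0,4,0,0,-1],
  [0,0,0,5,0,0,-1],
  [0,0,0,6,0,0,-1],
  [0,0,0,7,0,0,-1],
])

```text
time_s: 13.0
ee_pos: [537.5, 73.5, 33.3]
ee_rot: [180.0, 0.0, 1.9]
force: [-3.3, -0.1, 1.5]
gripper_width: 0.5
gripper_force: 1.4
```

Request:
carry_out([
  [0,0,0,1,0,0,-1],
  [0,0,0,2,0,0,-1],
  [0,0,0,3,0,0,-1],
  [0,0,0,4,0,0,-1],
])

```text
time_s: 13.4
ee_pos: [537.4, 73.4, 33.1]
ee_rot: [180.0, 0.5, 1.9]
force: [-11.7, 0.6, 9.3]
gripper_width: 0.3
gripper_force: 6.0
```

The left connector went 50 mm further than the right one and stopped against the block, so it fits and is connector_1. Next I'll regrasp it from above.

Request:
carry_out([
  [0,0,0,4,0,0,-1],
  [0,0,0,4,0,0,-1],
  [0,0,0,-15,0,0,-1],
  [0,0,0,-25,0,0,-1],
  [0,0,0,-25,0,-35,0],
  [0,0,0,-25,0,-75,1],
  [0,0,0,0,0,-75,1],
  [0,0,0,32,0,-75,1],
  [0,0,0,32,0,-75,1],
  [0,0,0,32,0,-75,1],
  [0,0,0,32,0,-75,1],
  [0,0,0,32,0,-75,1],
])

```text
time_s: 14.6
ee_pos: [572.8, 74.6, 108.1]
ee_rot: [180.0, 0.0, 1.9]
force: [-0.8, 0.2, 0.6]
gripper_width: 62.0
gripper_force: 0.0
```

```bash
python3 - <<'E'
from fit import *
s=state(); print(gp(),s['gripper_width'],s['ee_rot'])
delta([*T(q,[0,55,0])[0,:2],34],q[2])
a=shot('top','t3.png')[115:235,255:355]; b=shot('side','s3.png')[150:250,240:360]
f=lambda i:cv2.resize(i,(400,480 if i is a else 333),interpolation=cv2.INTER_CUBIC)
A,B=f(a),f(b); B=np.vstack([B,np.zeros((147,400,3),np.uint8)])
cv2.imwrite('pics/c6.png',cv2.cvtColor(np.hstack([A,B]),cv2.COLOR_RGB2BGR))
E
```

```text
[  0.2  55.1 108.1] 61.98721152817652 [1.79992399e+02 4.54331224e-02 1.87026777e+00]
rot [ 0.  0. -0.] shift [-0.1  0.  74.1]
```

View pics/c6.png

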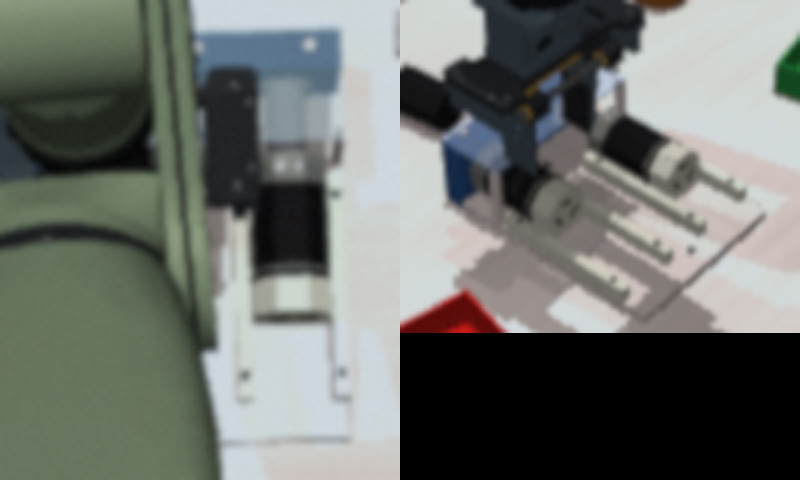

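The left connector is home and the jaws (62 mm open) are centred above it. The right connector is still standing at its nose.

Request:
carry_out([
  [0,0,0,0,0,25,0.7],
  [0,0,0,0,0,50,0.7],
  [0,0,0,0,0,65,0.7],
  [0,0,0,0,0,74,0.7],
  [0,0,0,0,0,74,0.7],
  [0,0,0,0,0,74,-1],
  [0,0,0,0,0,74,-1],
  [0,0,0,0,0,74,-1],
  [0,0,0,0,0,74,-1],
  [0,0,0,0,0,74,-1],
  [0,0,0,0,0,74,-1],
  [0,0,0,0,0,74,-1],
  [0,0,0,0,0,74,-1],
], force=25)

```text
time_s: 16.0
ee_pos: [574.0, 74.8, 35.0]
ee_rot: [-180.0, -0.1, 1.9]
force: [0.2, 0.9, 5.5]
gripper_width: 47.9
gripper_force: 25.0
```

Request:
carry_out([
  [0,0,0,-2,0,0,-1],
  [0,0,0,-5,0,0,-1],
  [0,0,0,-10,0,0,-1],
  [0,0,0,-15,0,0,-1],
  [0,0,0,-20,0,0,-1],
  [0,0,0,-25,0,0,-1],
  [0,0,0,-30,0,0,-1],
  [0,0,0,-35,0,0,-1],
  [0,0,0,-40,0,0,-1],
  [0,0,0,-46,0,0,-1],
  [0,0,0,-52,0,0,-1],
  [0,0,0,-58,0,0,-1],
  [0,0,0,-65,0,0,-1],
  [0,0,0,-72,0,0,-1],
  [0,0,0,-80,0,0,-1],
  [0,0,0,-90,0,0,-1],
  [0,0,0,-90,0,0,-1],
])

```text
time_s: 17.7
ee_pos: [482.8, 71.7, 34.9]
ee_rot: [180.0, -0.0, 1.9]
force: [1.0, 1.0, 8.8]
gripper_width: 48.0
gripper_force: 25.0
```

Request:
carry_out([
  [0,0,0,0,0,-10,-1],
  [0,0,0,0,0,-25,-1],
  [0,0,0,0,0,-50,-1],
  [0,0,0,0,0,-80,-1],
  [0,0,0,0,0,-110,-1],
  [0,0,0,0,0,-120,-1],
  [0,0,0,0,0,-120,-1],
])

```text
time_s: 18.4
ee_pos: [483.2, 71.7, 154.8]
ee_rot: [180.0, -0.0, 1.9]
force: [-0.5, 0.0, -1.6]
gripper_width: 48.0
gripper_force: 25.0
```

```bash
python3 - <<'E'
from fit import *
s=state(); print(gp(),s['gripper_width'],s['force'])
# grasp is ~35 mm behind connector centre along tool x... connector centre=+35 ahead
for c,y in(((469,-322),11.2),((466,297.5),-9)):
    d=Rot.from_euler('z',y,degrees=True).apply([-35,0,0]); delta([c[0]+d[0],c[1]+d[1],60],y)
im=shot('side','s4.png'); print(pix2w('side',[[0,0]],0)); cv2.imwrite('pics/c7.png',cv2.cvtColor(cv2.resize(im[100:330,150:450],None,fx=2.6,fy=2.6),cv2.COLOR_RGB2BGR))
E
```

```text
[-89.4  55.1 154.8] 48.013308583027644 [-0.54041901  0.04351218 -1.60490787]
rot [ 0.  -0.  -9.3] shift [-61.6 398.7  94.8]
rot [ 0.  -0.  10.9] shift [ -44.2 -232.8   94.7]
[[3003.36746348  -76.76079231    0.        ]]
```

View pics/c7.png

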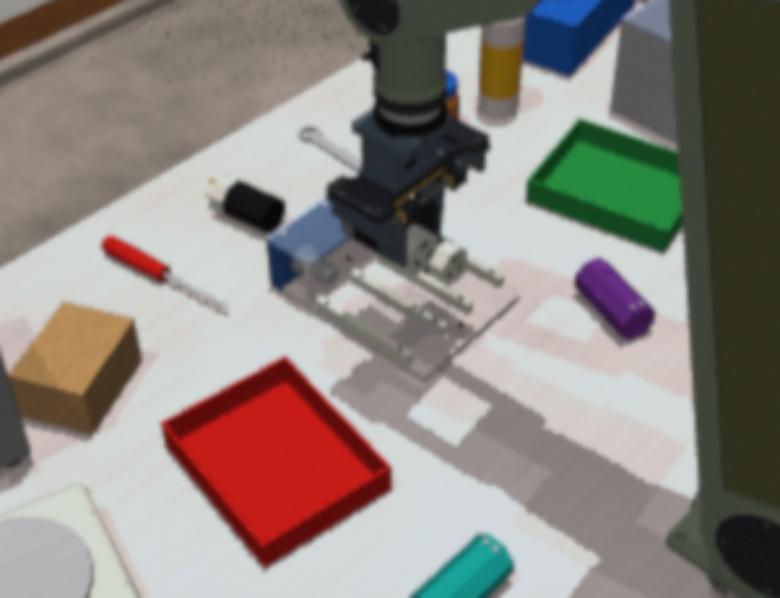

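Request:
carry_out([
  [0,0,0,-5,30,0,-1],
  [0,0,0,-10,65,0,-1],
  [0,0,0,-16,105,0,-1],
  [0,0,-2,-22,145,0,-1],
  [0,0,-4,-28,185,0,-1],
  [0,0,-6,-34,225,0,-1],
  [0,0,-8,-40,265,0,-1],
  [0,0,-9.3,-46,305,0,-1],
  [0,0,-9.3,-52,340,0,-1],
  [0,0,-9.3,-57,370,0,-1],
  [0,0,-9.3,-60,390,15,-1],
  [0,0,-9.3,-61.6,398.7,40,-1],
  [0,0,-9.3,-61.6,398.7,70,-1],
  [0,0,-9.3,-61.6,398.7,94.8,-1],
  [0,0,-9.3,-61.6,398.7,94.8,-1],
  [0,0,-9.3,-61.6,398.7,94.8,-1],
])

```text
time_s: 20.05
ee_pos: [434.2, -328.0, 58.3]
ee_rot: [-179.8, 0.1, 11.2]
force: [0.1, 0.4, -0.4]
gripper_width: 47.6
gripper_force: 25.0
```

Request:
carry_out([
  [0,0,0,0,0,10,-1],
  [0,0,0,0,0,20,-1],
  [0,0,0,0,0,26,-1],
  [0,0,0,0,0,31,-1],
  [0,0,0,0,0,31,-1],
])

```text
time_s: 20.55
ee_pos: [434.7, -328.4, 27.9]
ee_rot: [-179.9, 0.0, 11.2]
force: [-0.0, -0.1, -1.5]
gripper_width: 47.6
gripper_force: 25.0
```

Request:
carry_out([
  [0,0,0,0,0,0,0.4],
  [0,0,0,0,0,0,0.4],
  [0,0,0,0,0,0,0.4],
  [0,0,0,0,0,0,0.4],
  [0,0,0,0,0,-20,0.4],
  [0,0,0,0,0,-60,0.4],
  [0,0,0,0,0,-100,0.4],
  [0,0,0,0,0,-125,0.4],
  [0,0,0,0,0,-125,0.4],
])

```text
time_s: 21.45
ee_pos: [437.2, -330.4, 157.9]
ee_rot: [179.6, -0.3, 11.2]
force: [0.2, -0.5, -0.3]
gripper_width: 64.1
gripper_force: 0.0
```

```bash
python3 - <<'E'
from fit import *
s=state(); print(s['ee_pos'],s['gripper_width'],s['force'])
# right connector at x -65..35; grasp at -30
delta([*T(q,[-30,-54.3,0])[0,:2],150],q[2])
shot('top','t5.png'); im=shot('side','s5.png'); cv2.imwrite('pics/c8.png',cv2.cvtColor(cv2.resize(im[100:260,200:480],None,fx=2.8,fy=2.8,interpolation=cv2.INTER_CUBIC),cv2.COLOR_RGB2BGR))
E
```

```text
[ 437.1970047  -330.39928406  157.89806105] 64.06751068039088 [ 0.22649745 -0.49608928 -0.33853639]
rot [ 0.4 -0.4  9.3] shift [ 163.9 -268.1    7. ]
```

View pics/c8.png

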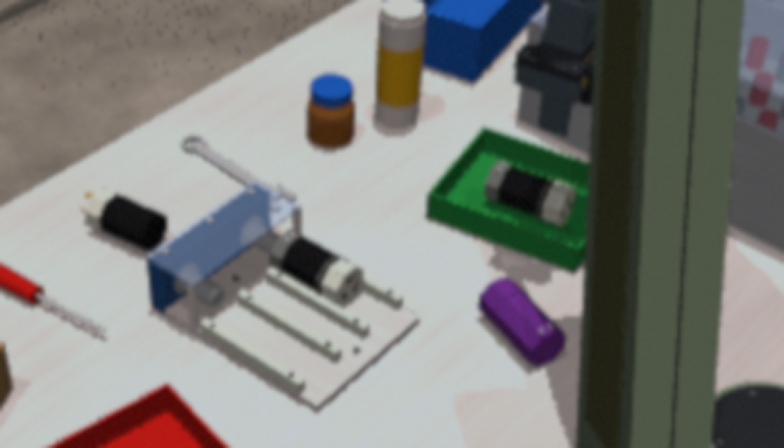

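Connector_1 lies flat in the green tray, at crop (530,190). The other one still stands at the right nose, at crop (320,268). Now I'll fetch it.

Request:
carry_out([
  [0,0,2,25,-40,0,0.5],
  [0,0,5,49,-80,0,0.5],
  [0,0,8,73,-120,0,0.5],
  [0,0,9.3,98,-160,0,0.5],
  [0,0,9.3,122,-200,0,0.5],
  [0,0,9.3,145,-237,0,0.5],
  [0,0,9.3,158,-257,0,0.5],
  [0,0,9.3,167,-270,0,0.5],
  [0,0,9.3,167,-270,0,0.5],
  [0,0,9.3,167,-270,0,0.5],
  [0,0,9.3,167,-270,0,0.5],
])

```text
time_s: 22.65
ee_pos: [546.0, -32.8, 153.2]
ee_rot: [180.0, 0.1, 1.8]
force: [-0.9, 0.3, 0.3]
gripper_width: 68.6
gripper_force: 0.0
```

```bash
python3 - <<'E'
from fit import *
s=state(); print(gp(),s['gripper_width'],s['time_s'])
delta([*T(q,[-30,-54.3,0])[0,:2],34.5],q[2])
E
```

```text
[-30.  -51.4 153.2] 68.60668021693489 22.65
rot [ 0.   0.1 -0.1] shift [  0.2   2.8 118.7]
```

Request:
carry_out([
  [0,0,0,0,2.8,35,0.5],
  [0,0,0,0,2.8,70,0.5],
  [0,0,0,0,2.8,95,0.5],
  [0,0,0,0,2.8,110,0.5],
  [0,0,0,0,2.8,118,0.5],
  [0,0,0,0,2.8,118,0.5],
  [0,0,0,0,2.8,118,-1],
  [0,0,0,0,2.8,118,-1],
  [0,0,0,0,2.8,118,-1],
  [0,0,0,0,2.8,118,-1],
  [0,0,0,0,2.8,118,-1],
  [0,0,0,0,2.8,118,-1],
  [0,0,0,0,2.8,118,-1],
], force=25)

```text
time_s: 23.95
ee_pos: [547.4, -34.6, 36.5]
ee_rot: [180.0, -0.1, 1.9]
force: [-0.9, -2.7, 6.2]
gripper_width: 47.8
gripper_force: 25.0
```

Request:
carry_out([
  [0,0,0,-3,0,0,-1],
  [0,0,0,-8,0,0,-1],
  [0,0,0,-14,0,0,-1],
  [0,0,0,-20,0,0,-1],
  [0,0,0,-28,0,0,-1],
  [0,0,0,-36,0,0,-1],
  [0,0,0,-40,0,0,-1],
  [0,0,0,-40,0,-15,-1],
  [0,0,0,-40,0,-40,-1],
  [0,0,0,-40,0,-80,-1],
  [0,0,0,-40,0,-115,-1],
  [0,0,0,-40,0,-120,-1],
  [0,0,0,-40,0,-120,-1],
  [0,0,0,-40,0,-120,-1],
])

```text
time_s: 25.35
ee_pos: [504.5, -35.4, 153.3]
ee_rot: [-180.0, 0.3, 1.9]
force: [-0.2, 0.1, -3.5]
gripper_width: 47.9
gripper_force: 25.0
```

```bash
python3 - <<'E'
from fit import *
s=state(); print(gp(),s['gripper_width'],s['force'])
c=(466,297.5);y=-9
d=Rot.from_euler('z',y,degrees=True).apply([-15,0,0]); delta([c[0]+d[0],c[1]+d[1],60],y)
E
```

```text
[-71.6 -52.7 153.3] 47.885663275596535 [-0.21165159  0.06675203 -3.46180225]
rot [-0.   0.3 10.9] shift [ -41.8 -336.7   93.7]
```

Request:
carry_out([
  [0,0,1,-4,-30,0,-1],
  [0,0,3,-8,-65,0,-1],
  [0,0,5,-13,-105,0,-1],
  [0,0,7,-18,-145,0,-1],
  [0,0,9,-23,-185,0,-1],
  [0,0,10.9,-28,-225,0,-1],
  [0,0,10.9,-33,-265,0,-1],
  [0,0,10.9,-37,-300,0,-1],
  [0,0,10.9,-40,-322,10,-1],
  [0,0,10.9,-41.8,-336.7,35,-1],
  [0,0,10.9,-41.8,-336.7,65,-1],
  [0,0,10.9,-41.8,-336.7,93,-1],
  [0,0,10.9,-41.8,-336.7,93,-1],
  [0,0,10.9,-41.8,-336.7,93,-1],
  [0,0,10.9,-41.8,-336.7,93,-1],
])

```text
time_s: 26.85
ee_pos: [454.7, 299.8, 63.3]
ee_rot: [-180.0, -0.1, -9.0]
force: [0.4, -0.3, -2.9]
gripper_width: 48.1
gripper_force: 25.0
```

Request:
carry_out([
  [0,0,0,0,0,10,-1],
  [0,0,0,0,0,20,-1],
  [0,0,0,0,0,26,-1],
  [0,0,0,0,0,30,-1],
  [0,0,0,0,0,30,-1],
  [0,0,0,0,0,30,-1],
])

```text
time_s: 27.45
ee_pos: [454.2, 299.6, 32.5]
ee_rot: [-180.0, -0.0, -9.0]
force: [0.1, 0.4, -3.2]
gripper_width: 47.9
gripper_force: 25.0
```

Request:
carry_out([
  [0,0,0,0,0,2,-1],
  [0,0,0,0,0,3.5,-1],
  [0,0,0,0,0,3.5,-1],
  [0,0,0,0,0,3.5,0.4],
  [0,0,0,0,0,3.5,0.4],
  [0,0,0,0,0,3.5,0.4],
  [0,0,0,0,0,3.5,0.4],
  [0,0,0,0,0,-15,0.4],
  [0,0,0,0,0,-55,0.4],
  [0,0,0,0,0,-95,0.4],
  [0,0,0,0,0,-125,0.4],
  [0,0,0,-40,80,-125,0.4],
  [0,0,0,-50,120,-125,0.4],
  [0,0,0,-60,170,-125,0.4],
  [0,0,0,-60,170,-125,0.4],
  [0,0,0,-60,170,-125,0.4],
])

```text
time_s: 29.05
ee_pos: [365.6, 138.3, 157.6]
ee_rot: [179.9, 0.1, -9.2]
force: [0.0, 0.6, -0.8]
gripper_width: 63.7
gripper_force: 0.0
```

```bash
python3 - <<'E'
from fit import *
print(state()['force'])
a=shot('top','t6.png'); b=shot('side','s6.png')
cv2.imwrite('pics/c9.png',cv2.cvtColor(np.hstack([cv2.resize(a[40:280,130:500],(400,260)),cv2.resize(b,(400,250))[:250] if 0 else cv2.resize(b,(400,260))]),cv2.COLOR_RGB2BGR))
E
```

```text
[ 0.0354468   0.55364206 -0.77848641]
```

View pics/c9.png

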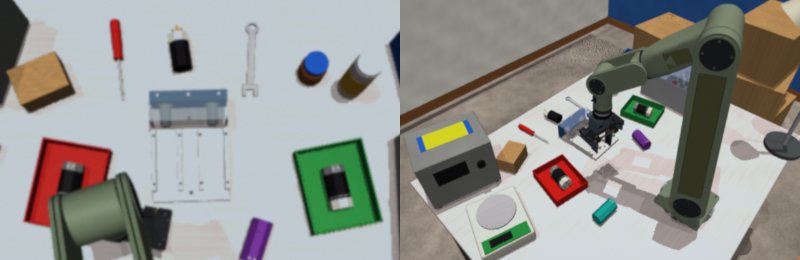

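Both connectors lie flat in their trays: red at (70,180) and green at (338,187) in the left half of the picture. The bystanders haven't moved, so I'll hand the job in.

```bash
python3 -c "
from workcell import workorder
print(workorder.job_done())"
```

```text
the job is handed in; nothing more can be done
None
```

I tried both connectors and handed the job in at about 29 s (no verdict came back): the left one went fully home and is in the green tray, the right one stopped at its pin's nose and is in the red tray, and nothing else was moved.

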